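# Reload the nail magazine of a bench frame joiner

### The job

Reload the bench frame joiner with your fingertips only: push the magazine's sprung pusher back past its catch and let it return until the catch holds it, push the strip of nails sideways off the loading ledge fully into the open channel, then press the catch pad down so that the pusher springs forward and drives the strip against the nose. Let go of the pusher before you load, push the strip along without lifting it, and leave the glue bottle, tape measure and pencil where they are.

Things in the scene. Friction and masses are not known exactly. Their poses are not given: they have to be found in the camera images.
- magazine: the frame joiner, fixed to the bench: grey cast bed (top z 22 mm, y -55 to 55) with a straight nail channel on top and a V-shaped steel fence with a wooden frame corner at one end. Origin: on the bench under the channel's centre line; x along the channel from the nose (fence end) to the rear, y to the loading ledge (robot's side), z up. Fence and wood: x below -140, up to z 70
- nose_stop (a point): middle of the face that stops the strip at the front of the channel, at magazine x -112, y 0, z 36 (mm). Channel: 12 wide inside (y -6 to 6), floor z 30, aluminium walls 4 thick with top at z 44, running back to x 132. The far wall has a thin keeper lip (z 43.5 to 45) over y -6 to -3. The driver head in front of it (x -150 to -118) is 40 high
- ledge (a point): middle of the loading ledge's top, at magazine x -66, y 28, z 30 (mm). The near channel wall is missing from x -100 to -32; there the channel floor goes on level as this aluminium ledge out to y 50, between two cheeks 10 high (y 14 to 50) whose inner faces are at x -100 and -32
- strip: a steel strip of glued V-nails, 60 long, 10 wide, 12 high (mm), 30 g, loose on the loading ledge, lying about parallel to the channel. Origin: centre of its underside; x along its length (same sense as the magazine's x), z up. When fed home it lies in the channel with its origin at magazine x -82, y about 0, z 30
- pusher (a joint): how far the pusher stands back, along magazine +x, from its foremost position (m): 0 at the start, 0.078 held by the catch, 0.098 at its rear stop, about 0.054 when bearing on a strip fed to the nose. A spring draws it to the nose, 3 N at 0 to 9 N fully back; damping adds 2.5 N at 0.1 m/s. Once pushed past 0.080 the catch snaps in and it returns to 0.078 when let go
- pusher_tab (a point): centre of the upright black thumb tab of the pusher: 10 thick along the magazine's x, 24 wide along y, 26 high (magazine z 46 to 72). At joint 0 it stands at magazine x -94, y 0, z 59; free space for a finger is there from x -99 to -145 above z 45. Push it on its nose-side face, towards +x
- pusher_face (a point): middle of the pusher's front face inside the channel, which bears on the strip: 12 mm nearer the nose than the tab's centre; at magazine x -106, y 0, z 36 when the joint is 0. While the pusher is at 0 it blocks the channel opening
- catch (a joint): angle of the catch, a sprung rocker over the rear of the channel (rad): 0 at rest, 0.24 pressed to its stop. It lets the pusher go at about 0.12 and above. The pusher lifts it by itself on its way back
- catch_pad (a point): centre of the top of the catch's black ribbed thumb pad, 28 along x by 26 along y (mm); at magazine x 117, y 0, z 68 at rest. Press straight down: 6 mm frees the pusher well, 7.7 mm is the stop, about 5 N
- glue_bottle: white glue bottle with a pointed cap, 58 diameter, 190 high, standing behind the joiner; leave it. Origin: centre of its underside
- tape_measure: pocket tape measure, black, 35 by 70, 60 high, standing on the bench behind the joiner; leave it. Origin: centre of its underside
- pencil: pencil 120 long, 9 thick, lying on the bench on the robot's side of the joiner; leave it. Origin: centre of its underside

How it is judged:
By the outcome, as a careful person would: the job done as asked, in the order asked, and still so for the second after the job is handed in, with the robot touching nothing.
It also fails if it takes over 51 s, if anything falls off the work surface, if the arm or the gripper's body presses on something with over 40 N, if the wrist force passes 120 N, or if a joint passes its speed limit or range.

### The arm

A 6-joint arm with a two-finger parallel gripper is mounted at the origin on the work surface; the furniture and walls round the work are solid. World frame = base frame: x ahead of the robot, y to its left, z up, the work surface at z = 0. Lengths are in m, angles in rad, forces in N, time in s.
With the tool pointing down it reaches from about 0.25 to 0.775 m from the base axis. Payload 4 kg.
Tool frame: the origin (TCP) lies at the very end of the fingers, on their centre line; the grasp point (between the pads) lies 19 mm behind it (robot.pinch_z is the distance from the TCP to the grasp point, in m); z points along the fingers, y is the line along which they close (so a half turn about z gives the same grasp; the last joint's range is limited). The gripper opens to 94 mm and grips with 3 to 60 N. Pads are 16 mm wide; open, the fingers measure 119 mm over their backs; the gripper's body (75 mm by 177 mm) begins 78 mm behind the grasp point.
Start: joints at [1.091, 0.087, 1.371, -0, 1.684, -0.103], TCP at [0.202, 0.511, 0.206] pointing down, gripper open.
Joint ranges: [-3.1, 3.1], [-0.76, 2.03], [0.27, 2.55], [-1.08, 4.22], [0.17, 2.65], [-2.57, 2.57]. Speed limits (rad/s): [2.79, 2.79, 3.14, 3.14, 3.14, 3.14].

### API

Orientations are given as [roll, pitch, yaw] about the fixed x, y, z axes, in that order (R = Rz(yaw) Ry(pitch) Rx(roll)).
In Python, from bench import robot gives the robot as it stands.
- The arm moves only by the tool arm_command, never from a script. Its argument "targets" is one flat list of numbers, 7 for each row, row after row: the turn, a rotation vector about the tool's x, y, z in degrees, then the shift along the tool's x, y, z in mm, then the closure, from -1 (fully open) to 1 (shut). In form: [ax, ay, az, x, y, z, hand, ax, ay, az, x, y, z, hand, ...]. A call has 1 to 20 rows; each row is the pose to reach, as a shift and turn from the pose commanded when the call began, along the tool's axes at that moment; what a row does not reach only later rows make up. A row lasts 1/10 s, in which the tool goes at most 50 mm and 8.59 degrees, less where a joint would pass 70% of its speed; a pose out of reach is approached as far as the arm can. A call with a gripper value outside its range is refused whole. The fingers move at their own pace and stop on an object; the grip force is fixed at half the most. Time passes only in rows, so rows that repeat a pose let the fingers close. It gives the time, the measured TCP pose, the force, the opening and the grip force at its end, in the units of the state.
- robot.get_obs(): the state, without advancing time (a new reading comes with each control period).
- robot.snapshot(name): name is "scene" or "side" or "wrist"; returns a dict with "color" (480x640x3 uint8, red, green, blue), "range_z" (480x640 float32, m along the optical axis (not along the pixel's ray), 0 where there is no reading), "fx", "fy", "cx", "cy" (pixels), "dist_coeffs" ([k1, k2, p1, p2, k3] as OpenCV has them; the pictures are not rectified), "T" (4x4, takes a point from camera to world coordinates); the wrist camera has in their place "T_tool_cam" (4x4, takes a point from camera to tool coordinates, whose origin is the TCP and whose axes are the flange's). Camera axes: x right, y down, z forward; pixel columns grow to the right and rows downward; lengths in m; the calibration is good to about 2 mm. A picture is of the moment at which its call begins: read the wrist's pose just before it.
- robot.close_job(): hands the job in; it is judged then, once.
The state is a dict: "time": time; "joint_positions": joint angles; "qvel": joint speeds; "joint_torque": joint torques, N m; "tool_pos": TCP position; "ee_rot": TCP orientation; "wrist_force": force on the tool from outside, world axes, zero at the start; "wrist_torque": the same for the moment, N m; "width": finger opening in m; "finger_force": force on a finger pad.
Only numpy, scipy, OpenCV 4.12 (cv2) and the standard library are available. Lean on these libraries where they do the work, as an engineer would, in place of code of your own. Each camera call takes 0.05 s, during which the arm holds its last target. There are 200 camera calls.

## Working session

There is one attempt and no reset: what is moved stays moved. The work goes in short steps, Python scripts to look and compute and a tool call to move; the robot and the scene stay as the last step left them, time stands still between calls to the robot, and variables do not carry over. Pictures are saved under pics/ and viewed, at most 10 in all, crops included, and the job is handed in when it is done.

Besides the shell and the picture viewer there is one more tool, called after "Call:" by a JSON object that holds its "method" and its "body", one argument or row to a line. arm_command: Moves the arm, as the interface text tells. Its arguments: {"type":"object","properties":{"targets":{"type":"array"}},"required":["targets"]}

```bash
mkdir -p pics; ls; python3 - <<'E'
from bench import robot
import cv2,numpy as np,pickle
o=robot.get_obs();print({k:np.round(v,4) for k,v in o.items()})
for n in("scene","side"):
    s=robot.snapshot(n);pickle.dump(s,open(n+".pkl","wb"))
    cv2.imwrite(f"pics/{n}.png",s["color"][:,:,::-1]);print(n,s["fx"],s["cx"],s["cy"],s["dist_coeffs"],np.round(s["T"],3).tolist())
E
```

```text
pics
{'time': np.float64(0.0), 'joint_positions': array([ 1.0909,  0.0879,  1.3722, -0.    ,  1.6836, -0.1031]), 'qvel': array([-0.0005, -0.0007, -0.0015,  0.0011, -0.0005,  0.    ]), 'joint_torque': array([-7.00000e-04, -3.40168e+01, -3.02430e+01,  7.18000e-02,
        3.27000e-02, -2.00000e-04]), 'tool_pos': array([0.2021, 0.5109, 0.2043]), 'ee_rot': array([-3.1394e+00, -2.0000e-04,  2.7648e+00]), 'wrist_force': array([-0.8901, -0.6487, -0.0498]), 'wrist_torque': array([-0.0361,  0.0034, -0.0006]), 'finger_force': np.float64(0.0), 'width': np.float64(0.0941)}
scene 478.61508399395353 316.94689120702566 230.9179854137291 [-0.12100159  0.          0.          0.          0.        ] [[-0.563, -0.391, 0.728, -0.009], [-0.826, 0.247, -0.506, 0.335], [0.018, -0.887, -0.462, 0.465], [0.0, 0.0, 0.0, 1.0]]
side 562.4784555455733 319.53272245052426 235.1484669061844 [0.04554235 0.         0.         0.         0.        ] [[-0.985, -0.112, 0.13, 0.48], [-0.172, 0.616, -0.769, 0.564], [0.006, -0.779, -0.626, 0.605], [0.0, 0.0, 0.0, 1.0]]
```

View pics/scene.png

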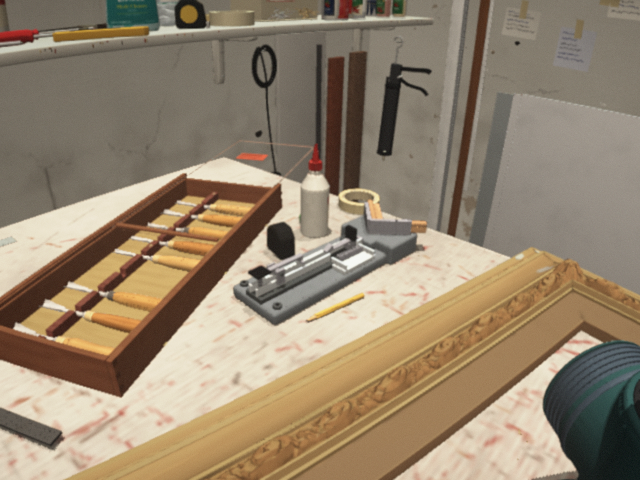

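View pics/side.png

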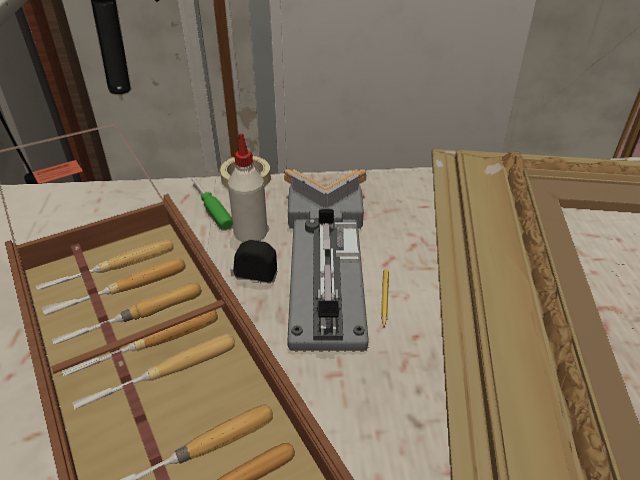

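The scene view shows the joiner at about (330,260). In the side view the tab is at about (326,215), the pad at (328,308), the ledge and strip at about (348,242), the tape at (255,262) and the pencil at (385,300).

```bash
cat > h.py <<'E'
import cv2,numpy as np,pickle
def ray(s,px,T=None):
    T=s["T"] if T is None else T
    K=np.array([[s["fx"],0,s["cx"]],[0,s["fy"],s["cy"]],[0,0,1.]])
    p=cv2.undistortPoints(np.float64(px).reshape(-1,1,2),K,np.float64(s["dist_coeffs"])).reshape(-1,2)
    d=np.c_[p,np.ones(len(p))]@T[:3,:3].T
    return T[:3,3],d
def onz(s,px,z,T=None):
    o,d=ray(s,px,T);return o+d*((z-o[2])/d[:,2])[:,None]
def dep(s,px,T=None):
    o,d=ray(s,px,T);r=np.array([s["range_z"][int(round(y)),int(round(x))] for x,y in px]);return o+d*r[:,None]
E
python3 - <<'E'
from h import *
s=pickle.load(open("side.pkl","rb"));c=s["color"]
crop=c[195:350,275:400,::-1]
cv2.imwrite("pics/crop1.png",cv2.resize(crop,None,fx=3.8,fy=3.8,interpolation=cv2.INTER_CUBIC))
px=[(296,330),(360,330),(326,211),(328,303),(348,242),(292,345),(366,345),(292,300),(364,300)]
print(np.round(dep(s,px)*1000,1))
E
```

```text
[[ 596.    62.6   27.4]
 [ 510.8   47.4   27.7]
 [ 591.  -152.3   72.3]
 [ 555.4   46.8   70.7]
 [ 551.2 -131.1   31.3]
 [ 598.8   77.2   13.1]
 [ 500.5   59.2   12.8]
 [ 614.2    4.2   23.2]
 [ 512.3  -20.5   17. ]]
```

View pics/crop1.png

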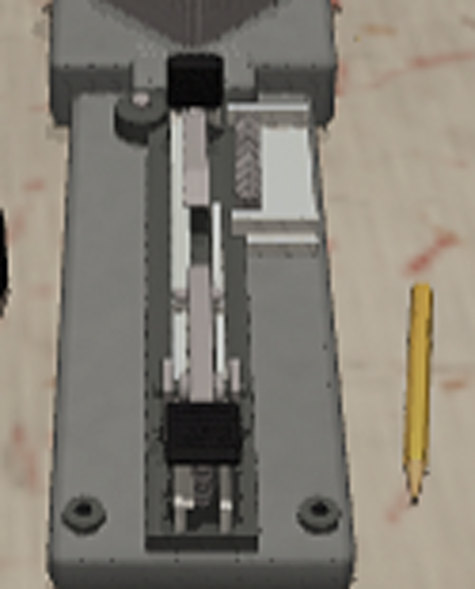

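The enlarged side view shows the tab top at about (195,65), the pad at (203,430), and the strip at (247,160) against the channel side of the ledge, with the channel running straight down the picture.

```bash
cat >> h.py <<'E'
def cloud(s,T=None):
    v,u=np.mgrid[0:480,0:640];px=np.c_[u.ravel(),v.ravel()].astype(float)
    o,d=ray(s,px,T);P=o+d*s["range_z"].reshape(-1,1);return P.reshape(480,640,3)
def rect(P):
    return cv2.minAreaRect(np.float32(P[:,:2]*1000))
E
python3 - <<'E'
from h import *
for n in("side","scene"):
    s=pickle.load(open(n+".pkl","rb"));P=cloud(s);blk=s["color"].max(2)<60
    for nm,c,z in(("tab",(.59,-.152),.071),("pad",(.555,.045),.068)):
        m=(np.hypot(P[...,0]-c[0],P[...,1]-c[1])<.035)&(P[...,2]>z-.006)&(P[...,2]<z+.006)&blk
        print(n,nm,m.sum(),np.round(np.median(P[m],0)*1000,1) if m.any() else 0,rect(P[m]) if m.any() else 0)
    # bed top edge
    m=(abs(P[...,2]-.022)<.003)&(abs(P[...,1]+.02)<.12)&(abs(P[...,0]-.56)<.09)&(s["range_z"]>0)
    print(m.sum(),rect(P[m]))
E
```

```text
side tab 95 [ 590.7 -152.    70.4] ((591.17529296875, -153.82444763183594), (22.506441116333008, 13.383936882019043), 10.02221393585205)
side pad 324 [553.7  55.9  68.4] ((554.1248779296875, 53.23453140258789), (24.92401695251465, 28.469970703125), 11.923561096191406)
4180 ((570.9590454101562, -38.17436218261719), (108.29153442382812, 223.76461791992188), 10.183213233947754)
scene tab 53 [ 588.8 -152.4   69.9] ((589.5633544921875, -152.84597778320312), (22.876434326171875, 7.379161834716797), 15.28280258178711)
scene pad 151 [548.3  54.5  69.5] ((550.6234741210938, 51.739139556884766), (22.892772674560547, 26.128801345825195), 11.168116569519043)
1794 ((572.3579711914062, -19.13597869873047), (239.1769256591797, 153.1361083984375), 89.47614288330078)
```

Call:
{"method": "arm_command", "body": {
  "targets": [0, 0, -31.7, -575, -443, -40, 1, 0, 0, -31.7, -575, -443, -40, 1, 0, 0, -31.7, -575, -443, -40, 1, 0, 0, -31.7, -575, -443, -40, 1, 0, 0, -31.7, -575, -443, -40, 1, 0, 0, -31.7, -575, -443, -40, 1, 0, 0, -31.7, -575, -443, -40, 1, 0, 0, -31.7, -575, -443, -40, 1, 0, 0, -31.7, -575, -443, -40, 1, 0, 0, -31.7, -575, -443, -40, 1, 0, 0, -31.7, -575, -443, -40, 1, 0, 0, -31.7, -575, -443, -40, 1, 0, 0, -31.7, -575, -443, -40, 1, 0, 0, -31.7, -575, -443, -40, 1, 0, 0, -31.7, -575, -443, -40, 1, 0, 0, -31.7, -575, -443, -40, 1, 0, 0, -31.7, -575, -443, -40, 1, 0, 0, -31.7, -575, -443, -40, 1]
}}

```text
time: 1.9
tool_pos: [0.5735, -0.111, 0.2453]
ee_rot: [3.141, -0.001, -2.964]
wrist_force: [-1.1, -0.1, 0.5]
width: 0.0001
finger_force: 0.0
```

```bash
cat >> h.py <<'E'
from scipy.spatial.transform import Rotation as R
def toolT(o):
    T=np.eye(4);T[:3,:3]=R.from_euler("xyz",o["ee_rot"]).as_matrix();T[:3,3]=o["tool_pos"];return T
E
python3 - <<'E'
from bench import robot
from h import *
o=robot.get_obs();s=robot.snapshot("wrist");s["T"]=toolT(o)@s["T_tool_cam"]
pickle.dump((o,s),open("w1.pkl","wb"));cv2.imwrite("pics/w1.png",s["color"][:,:,::-1])
print(o["time"],o["tool_pos"],np.degrees(o["ee_rot"]),o["joint_positions"],o["width"]);print(np.round(s["T_tool_cam"],3))
E
```

```text
1.9 [ 0.57353459 -0.11103767  0.24529847] [ 1.79948668e+02 -2.88192145e-02 -1.69835514e+02] [-2.88622360e-01  1.60761453e-01  1.21097516e+00  5.86037935e-04
  1.77070794e+00 -2.03670608e+00] 0.00014108698546071245
[[ 0.    -0.97  -0.244  0.072]
 [ 1.     0.     0.     0.   ]
 [ 0.    -0.244  0.97  -0.178]
 [ 0.     0.     0.     1.   ]]
```

View pics/w1.png

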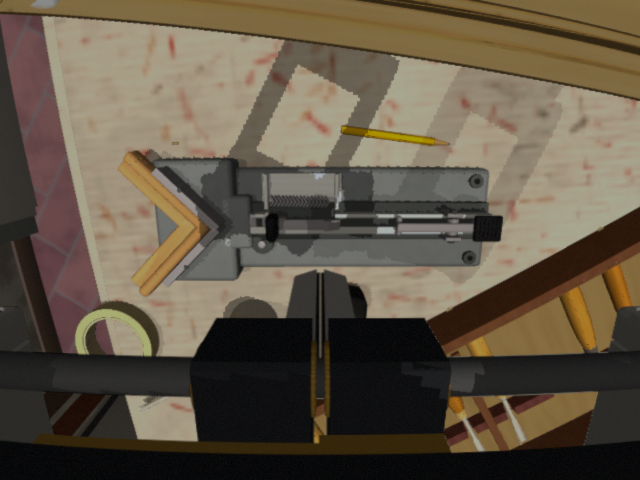

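The wrist view shows the nose at left, the tab at (271,228), the pad at (487,228), the strip at (301,201) with its teeth visible on the ledge, and the pencil at (395,135).

```bash
cat >> h.py <<'E'
A=np.radians(100.1);O=np.array([574.5,-61.8])
ux=np.array([np.cos(A),np.sin(A)]);uy=np.array([-ux[1],ux[0]])
def mag(P): 
    q=np.asarray(P)[...,:2]*1000-O
    return np.stack([q@ux,q@uy,np.asarray(P)[...,2]*1000],-1)
E
python3 - <<'E'
from h import *
o,s=pickle.load(open("w1.pkl","rb"));M=mag(cloud(s));v=s["range_z"]>0
blk=s["color"].max(2)<60
def rep(n,m):
    P=M[m];print(n,m.sum(),"lo",np.round(np.percentile(P,2,0),1),"hi",np.round(np.percentile(P,98,0),1),"med",np.round(np.median(P,0),1))
X,Y,Z=M[...,0],M[...,1],M[...,2]
rep("tab",v&(abs(X+94)<20)&(abs(Y)<25)&(abs(Z-72)<4)&blk)
rep("pad",v&(abs(X-117)<30)&(abs(Y)<25)&(abs(Z-68)<4)&blk)
m=v&(abs(X+66)<33)&(Y>7)&(Y<48)
rep("ledge floor",m&(abs(Z-30)<3)); st=m&(abs(Z-42)<3.5); rep("strip",st)
print(cv2.minAreaRect(np.float32(M[st][:,:2])))
rep("bed",v&(abs(Z-22)<2.5)&(abs(Y)<60)&(X>-110)&(X<170))
rep("bedL",v&(abs(Z-22)<2.5)&(abs(Y)<60)&(X>-100)&(X<-60));rep("bedR",v&(abs(Z-22)<2.5)&(abs(Y)<60)&(X>100)&(X<140))
# strip crop px & channel floor
print(mag(onz(s,[(271,204),(333,204),(333,196),(271,196)],.042)).round(1))
print(mag(onz(s,[(340,215),(475,215)],.044)).round(1))
cv2.imwrite("pics/w1c.png",cv2.resize(s["color"][160:260,230:360,::-1],None,fx=6,fy=6,interpolation=cv2.INTER_CUBIC))
P=cloud(pickle.load(open("side.pkl","rb")));Q=mag(P)
b=(Q[...,2]>90)&(Q[...,1]<-30)&(Q[...,1]>-200)&(abs(Q[...,0]+100)<120)
print("bottle",np.percentile(Q[b],[2,50,98],axis=0).round())
E
```

```text
tab 230 lo [-100.    -9.9   68.7] hi [-90.7  11.9  72.3] med [-95.3   1.4  70.4]
pad 689 lo [101.5 -10.6  65. ] hi [127.6  13.   68.7] med [114.4   1.6  67.1]
ledge floor 1977 lo [-97.5   7.8  27.4] hi [-34.5  47.3  31.1] med [-65.4  31.8  29. ]
strip 364 lo [-97.4  18.2  38.9] hi [-40.8  28.3  42.6] med [-69.1  23.3  40.7]
((-65.22500610351562, 22.392221450805664), (17.576488494873047, 67.18736267089844), 80.17317199707031)
bed 9637 lo [-98.8 -50.2  19.6] hi [126.2  52.2  22.8] med [ 28.8 -23.3  21. ]
bedL 989 lo [-99.1 -50.4  19.6] hi [-61.   52.8  23.1] med [-80.5 -34.2  20.9]
bedR 1225 lo [100.5 -50.3  19.6] hi [130.6  52.7  23.2] med [112.5  23.2  20.9]
[[-97.3  20.4  42. ]
 [-34.8  20.4  42. ]
 [-34.8  28.5  42. ]
 [-97.1  28.5  42. ]]
[[-27.7   9.5  44. ]
 [110.6   9.9  44. ]]
bottle [[-130. -153.   92.]
 [-115. -128.  120.]
 [ -98. -103.  183.]]
```

View pics/w1c.png

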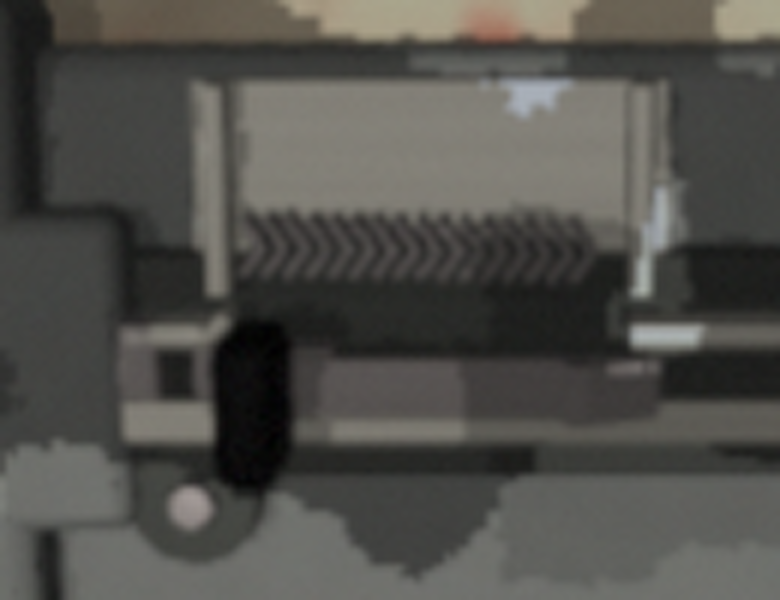

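Call:
{"method": "arm_command", "body": {
  "targets": [0, 0, 0, -9, -75, 0, 1, 0, 0, 0, -9, -75, 0, 1, 0, 0, 0, -9, -75, 50, 1, 0, 0, 0, -9, -75, 100, 1, 0, 0, 0, -9, -75, 140, 1, 0, 0, 0, -9, -75, 165, 1, 0, 0, 0, -9, -75, 180, 1, 0, 0, 0, -9, -75, 191, 1, 0, 0, 0, -9, -75, 191, 1, 0, 0, 0, -9, -75, 191, 1]
}}

```text
time: 2.95
tool_pos: [0.5971, -0.1844, 0.0563]
ee_rot: [-3.14, 0.003, -2.965]
wrist_force: [0.6, -0.4, 1.0]
width: 0.0005
finger_force: 0.0
```

```bash
cat > st.py <<'E'
from bench import robot
from h import *
o=robot.get_obs();print(o["time"],mag(o["tool_pos"]).round(1),np.degrees(o["ee_rot"]).round(2),(R.from_euler("z",-A)).apply(o["wrist_force"]).round(1))
E
python3 st.py; python3 - <<'E'
from bench import robot
from h import *
s=robot.snapshot("side");cv2.imwrite("pics/s2.png",cv2.resize(s["color"][100:340,220:480,::-1],None,fx=2.4,fy=2.4))
E
```

```text
2.95 [-124.6   -0.8   56.3] [-1.7991e+02  1.5000e-01 -1.6986e+02] [-0.5 -0.5  1. ]
```

View pics/s2.png

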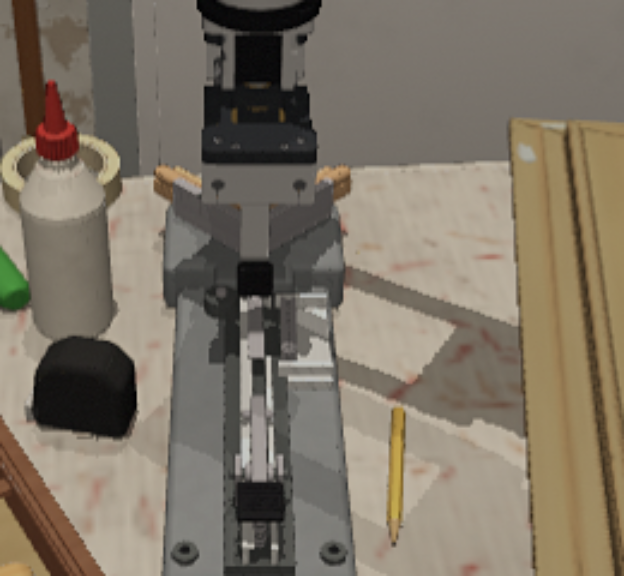

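The side view shows the closed fingers behind the tab at (255,275), clear of the fence and bottle. Next I push.

Call:
{"method": "arm_command", "body": {
  "targets": [0, 0, 0, 0, 8, 2, 1, 0, 0, 0, 0, 14, 2, 1, 0, 0, 0, 0, 20, 2, 1, 0, 0, 0, 0, 28, 2, 1, 0, 0, 0, 0, 36, 2, 1, 0, 0, 0, 0, 44, 2, 1, 0, 0, 0, 0, 52, 2, 1, 0, 0, 0, 0, 60, 2, 1, 0, 0, 0, 0, 68, 2, 1, 0, 0, 0, 0, 76, 2, 1, 0, 0, 0, 0, 84, 2, 1, 0, 0, 0, 0, 91, 2, 1, 0, 0, 0, 0, 96, 2, 1, 0, 0, 0, 0, 99, 2, 1, 0, 0, 0, 0, 100, 2, 1, 0, 0, 0, 0, 100, 2, 1, 0, 0, 0, 0, 100, 2, 1]
}}

```text
time: 4.7
tool_pos: [0.5796, -0.0887, 0.0537]
ee_rot: [-3.135, 0.002, -2.966]
wrist_force: [2.2, -7.4, 0.6]
width: 0.0003
finger_force: 3.9
```

```bash
python3 st.py
```

```text
4.7 [-27.4  -0.3  53.7] [-1.7963e+02  1.3000e-01 -1.6993e+02] [-7.7 -0.8  0.6]
```

Call:
{"method": "arm_command", "body": {
  "targets": [0, 0, 0, 0, 3, 0, 1, 0, 0, 0, 0, 3, 0, 1, 0, 0, 0, 0, 0, 0, 1, 0, 0, 0, 0, -4, 0, 1, 0, 0, 0, 0, -9, 0, 1, 0, 0, 0, 0, -16, 0, 1, 0, 0, 0, 0, -24, 0, 1, 0, 0, 0, 0, -24, 0, 1]
}}

```text
time: 5.5
tool_pos: [0.5826, -0.1098, 0.0522]
ee_rot: [3.141, -0.001, -2.966]
wrist_force: [0.8, 0.3, 0.1]
width: 0.0006
finger_force: 0.0
```

```bash
python3 st.py
```

```text
5.5 [-48.7   0.5  52.2] [ 1.7996e+02 -3.0000e-02 -1.6993e+02] [ 0.1 -0.8  0.1]
```

Call:
{"method": "arm_command", "body": {
  "targets": [0, 0, 0, 0, 0, -40, 1, 0, 0, 0, 20, -10, -80, 1, 0, 0, 0, 43, -20, -98, 1, 0, 0, 0, 43, -20, -98, 1, 0, 0, 0, 43, -20, -98, 1]
}}

```text
time: 6.0
tool_pos: [0.544, -0.1363, 0.1503]
ee_rot: [3.141, 0.001, -2.966]
wrist_force: [0.4, 0.2, -0.5]
width: 0.0004
finger_force: 0.0
```

```bash
python3 st.py; python3 - <<'E'
from bench import robot
from h import *
o=robot.get_obs();s=robot.snapshot("wrist");s["T"]=toolT(o)@s["T_tool_cam"]
pickle.dump((o,s),open("w2.pkl","wb"));cv2.imwrite("pics/w2.png",cv2.resize(s["color"][100:400,120:620,::-1],None,fx=1.6,fy=1.6))
M=mag(cloud(s));X,Y,Z=M[...,0],M[...,1],M[...,2];v=s["range_z"]>0
def rep(n,m):
    P=M[m];print(n,m.sum(),np.percentile(P,[2,50,98],axis=0).round(1).tolist())
rep("tab",v&(abs(X+16)<25)&(abs(Y)<25)&(abs(Z-71)<4)&(s["color"].max(2)<70))
st=v&(abs(X+66)<32)&(Y>12)&(Y<34)&(abs(Z-42)<3.5);rep("strip",st)
E
```

```text
6.0 [-68.   43.1 150.3] [ 1.7995e+02  5.0000e-02 -1.6991e+02] [ 0.1 -0.4 -0.5]
tab 402 [[-22.5, -9.6, 67.4], [-18.3, 1.9, 70.4], [-13.0, 12.4, 72.1]]
strip 614 [[-96.8, 18.4, 38.7], [-68.4, 23.3, 40.6], [-41.5, 28.0, 42.3]]
```

View pics/w2.png

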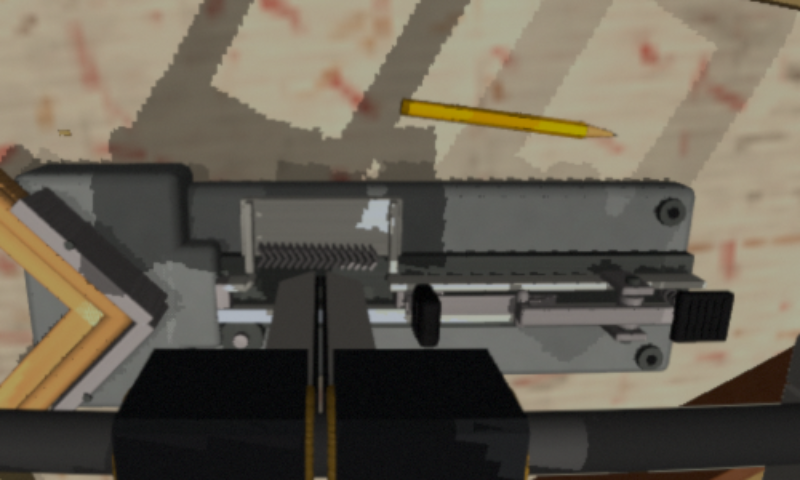

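The wrist view shows the tab now standing back at (425,315), held by the catch, and the strip still on the ledge at (318,257).

Call:
{"method": "arm_command", "body": {
  "targets": [0, 0, 0, 2, -1, 40, 1, 0, 0, 0, 2, -1, 75, 1, 0, 0, 0, 2, -1, 98, 1, 0, 0, 0, 2, -1, 108, 1, 0, 0, 0, 2, -1, 114, 1, 0, 0, 0, 2, -1, 116, 1, 0, 0, 0, 2, -1, 116, 1, 0, 0, 0, 2, -1, 116, 1]
}}

```text
time: 6.85
tool_pos: [0.5432, -0.1383, 0.0359]
ee_rot: [-3.14, 0.002, -2.965]
wrist_force: [0.3, -0.6, -0.6]
width: 0.0007
finger_force: 0.0
```

```bash
python3 st.py
```

```text
6.85 [-69.9  44.3  35.9] [-1.7993e+02  1.3000e-01 -1.6988e+02] [-0.7 -0.2 -0.6]
```

Call:
{"method": "arm_command", "body": {
  "targets": [0, 0, 0, -4, 1, 1, 1, 0, 0, 0, -7, 1, 1, 1, 0, 0, 0, -10, 1, 1, 1, 0, 0, 0, -13, 1, 1, 1, 0, 0, 0, -16, 1, 1, 1, 0, 0, 0, -19, 1, 1, 1, 0, 0, 0, -22, 1, 1, 1, 0, 0, 0, -25, 1, 1, 1, 0, 0, 0, -27, 1, 1, 1, 0, 0, 0, -29, 1, 1, 1, 0, 0, 0, -29, 1, 1, 1]
}}

```text
time: 7.95
tool_pos: [0.5708, -0.1319, 0.0334]
ee_rot: [3.142, 0.0, -2.965]
wrist_force: [-0.0, 0.2, 0.5]
width: 0.0003
finger_force: 0.0
```

```bash
python3 st.py
```

```text
7.95 [-68.4  15.9  33.4] [ 1.8000e+02  2.0000e-02 -1.6988e+02] [ 0.2 -0.   0.5]
```

Finger face at y≈8; continue in small steps to feel the far wall.

Call:
{"method": "arm_command", "body": {
  "targets": [0, 0, 0, -1.5, 0, 0, 1, 0, 0, 0, -3, 0, 0, 1, 0, 0, 0, -4, 0, 0, 1, 0, 0, 0, -4, 0, 0, 1, 0, 0, 0, -4, 0, 0, 1]
}}

```text
time: 8.45
tool_pos: [0.5738, -0.1314, 0.0334]
ee_rot: [3.141, -0.001, -2.965]
wrist_force: [-3.1, -0.9, 0.8]
width: 0.0006
finger_force: 1.7
```

```bash
python3 st.py
```

```text
8.45 [-68.4  12.9  33.4] [ 1.7999e+02 -8.0000e-02 -1.6989e+02] [-0.4  3.2  0.8]
```

Call:
{"method": "arm_command", "body": {
  "targets": [0, 0, 0, -1.5, 0, 0, 1, 0, 0, 0, -1.5, 0, 0, 1, 0, 0, 0, 5, 0, 0, 1, 0, 0, 0, 20, 0, 0, 1, 0, 0, 0, 31, 0, 0, 1, 0, 0, 0, 31, 0, -40, 1, 0, 0, 0, 31, 0, -85, 1, 0, 0, 0, 31, 0, -117, 1, 0, 0, 0, 31, 0, -117, 1, 0, 0, 0, 31, 0, -117, 1]
}}

```text
time: 9.45
tool_pos: [0.5445, -0.1369, 0.1514]
ee_rot: [-3.14, 0.003, -2.965]
wrist_force: [0.2, -0.7, -0.2]
width: 0.0005
finger_force: 0.0
```

```bash
python3 st.py; python3 - <<'E'
from bench import robot
from h import *
o=robot.get_obs();s=robot.snapshot("wrist");s["T"]=toolT(o)@s["T_tool_cam"]
cv2.imwrite("pics/w3.png",cv2.resize(s["color"][200:320,260:460,::-1],None,fx=4,fy=4,interpolation=cv2.INTER_CUBIC))
E
```

```text
9.45 [-68.6  42.7 151.4] [-1.7994e+02  1.7000e-01 -1.6989e+02] [-0.7 -0.1 -0.2]
```

View pics/w3.png

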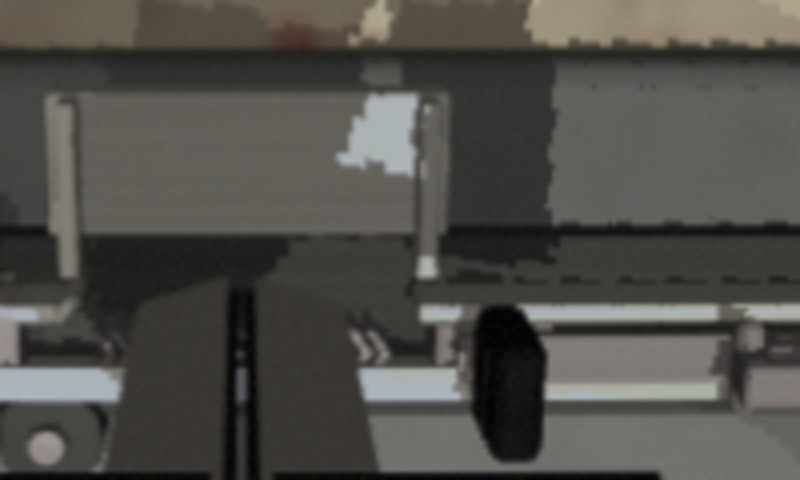

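The view shows the strip lying in the channel against the far wall, with its ends visible at (110,345) and (385,342) and the ledge empty. Now the catch pad.

Call:
{"method": "arm_command", "body": {
  "targets": [0, 0, 0, -10, 50, 0, 1, 0, 0, 0, -25, 100, 0, 1, 0, 0, 0, -38, 148, 0, 1, 0, 0, 0, -42, 178, 0, 1, 0, 0, 0, -42, 185, 10, 1, 0, 0, 0, -42, 185, 40, 1, 0, 0, 0, -42, 185, 62, 1, 0, 0, 0, -42, 185, 74, 1, 0, 0, 0, -42, 185, 76, 1, 0, 0, 0, -42, 185, 76, 1]
}}

```text
time: 10.5
tool_pos: [0.5525, 0.0521, 0.0739]
ee_rot: [3.141, -0.001, -2.966]
wrist_force: [0.3, 0.2, -0.2]
width: 0.0
finger_force: 0.0
```

```bash
python3 st.py
```

```text
10.5 [116.    1.6  73.9] [ 1.7999e+02 -6.0000e-02 -1.6994e+02] [ 0.1 -0.3 -0.2]
```

Call:
{"method": "arm_command", "body": {
  "targets": [0, 0, 0, 0, 0, 3, 1, 0, 0, 0, 0, 0, 6, 1, 0, 0, 0, 0, 0, 8, 1, 0, 0, 0, 0, 0, 10, 1, 0, 0, 0, 0, 0, 12, 1, 0, 0, 0, 0, 0, 13, 1, 0, 0, 0, 0, 0, 13, 1, 0, 0, 0, 0, 0, 13, 1, 0, 0, 0, 0, 0, 13, 1]
}}

```text
time: 11.4
tool_pos: [0.5537, 0.0537, 0.0622]
ee_rot: [3.14, 0.003, -2.965]
wrist_force: [1.7, 5.6, 4.1]
width: 0.0007
finger_force: 2.7
```

```bash
python3 st.py; python3 - <<'E'
from bench import robot
from h import *
s=robot.snapshot("side");Q=mag(cloud(s));m=(s["color"].max(2)<60)&(abs(Q[...,2]-71)<4)&(abs(Q[...,1])<14)&(Q[...,0]<60)&(Q[...,0]>-115)
print(m.sum(),np.percentile(Q[m],[2,50,98],axis=0).round(1))
E
```

```text
11.4 [117.4   0.2  62.2] [ 1.7992e+02  1.6000e-01 -1.6987e+02] [ 5.3 -2.7  4.1]Traceback (most recent call last):
  File "<stdin>", line 4, in <module>
    return _quantile_unchecked(
        a, q, axis, out, overwrite_input, method, keepdims, weights)
    return _ureduce(a,
                    func=_quantile_ureduce_func,
    ...<5 lines>...
                    overwrite_input=overwrite_input,
                    method=method)
    r = func(a, **kwargs)
    result = _quantile(arr,
                       quantiles=q,
    ...<2 lines>...
                       out=out,
                       weights=wgt)
    slices_having_nans = np.isnan(arr[-1, ...])
                                  ~~~^^^^^^^^^
IndexError: index -1 is out of bounds for axis 0 with size 0
```

Call:
{"method": "arm_command", "body": {
  "targets": [0, 0, 0, 0, 0, 1.5, 1, 0, 0, 0, 0, 0, 2, 1, 0, 0, 0, 0, 0, 2, 1, 0, 0, 0, 0, 0, 2, 1]
}}

```text
time: 11.85
tool_pos: [0.5537, 0.054, 0.0606]
ee_rot: [3.14, 0.003, -2.965]
wrist_force: [0.8, 5.3, 6.9]
width: 0.0003
finger_force: 3.9
```

Call:
{"method": "arm_command", "body": {
  "targets": [0, 0, 0, 0, 0, -8, 1, 0, 0, 0, 0, 0, -30, 1, 0, 0, 0, 0, 0, -70, 1, 0, 0, 0, 15, -25, -110, 1, 0, 0, 0, 30, -75, -140, 1, 0, 0, 0, 50, -120, -140, 1, 0, 0, 0, 60, -120, -140, 1, 0, 0, 0, 60, -120, -140, 1]
}}

```text
time: 12.65
tool_pos: [0.5128, -0.078, 0.1986]
ee_rot: [-3.141, -0.003, -2.97]
wrist_force: [-0.1, 0.8, -0.3]
width: 0.0006
finger_force: 0.0
```

```bash
python3 st.py; python3 - <<'E'
from bench import robot
from h import *
o=robot.get_obs();s=robot.snapshot("wrist");s["T"]=toolT(o)@s["T_tool_cam"];M=mag(cloud(s))
for n,c,z in(("tab",-40,71),("pad",117,67)):
    m=(s["color"].max(2)<60)&(abs(M[...,2]-z)<4)&(abs(M[...,1])<14)&(abs(M[...,0]-c)<(70 if n=="tab" else 20))
    print(n,m.sum(),np.percentile(M[m],[2,50,98],axis=0).round(1).tolist() if m.any() else 0)
cv2.imwrite("pics/w4.png",s["color"][:,:,::-1])
E
```

```text
12.65 [ -5.1  63.6 198.6] [-179.99   -0.19 -170.14] [ 0.8 -0.  -0.3]
tab 263 [[-45.3, -9.7, 67.5], [-40.8, 1.6, 70.4], [-36.6, 12.4, 72.2]]
pad 838 [[101.7, -10.3, 64.2], [114.4, 2.4, 67.0], [127.9, 13.5, 68.9]]
```

View pics/w4.png

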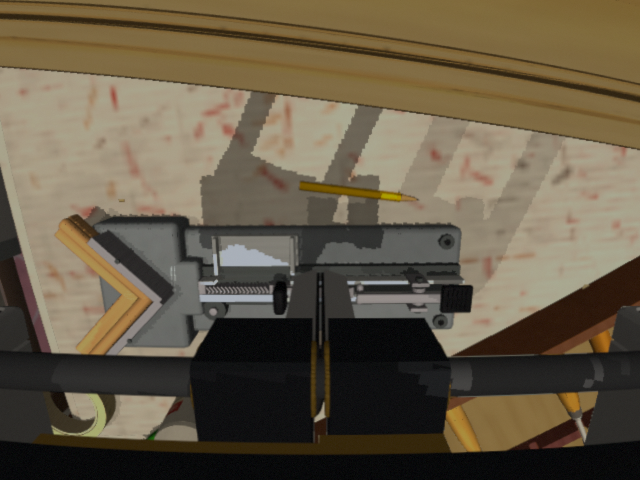

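The tab is now at (280,297), 54 mm back from where it started, which matches bearing on a strip fed to the nose. The strip is visible at (235,292) and the robot is clear.

```bash
python3 -c "
from bench import robot
print(robot.close_job())"
```

```text
the job is handed in; nothing more can be done
None
```

The joiner is reloaded and handed in at about 12.7 s: the pusher was set and let go, the strip slid into the channel, and the catch released it; the tab reading (54.4 mm back, 54 expected) puts the strip against the nose. The arm never went near the bottle, tape measure or pencil, though I took no final measurement of them.

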